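Line up the crossed wing stud and hold the dust extractor's filter cover on its seal

TASK

One of the two quarter-turn wing studs on top of the bone-dust extractor has been left turned across the line of the two studs: turn that one until it is in line like the other. Then take the filter cover by its handle, fit it over the two studs so that both wings come up through its slots, and push it down flat until its seal is squeezed right down against the frame. Finish while still holding the cover pressed down there, so that I can lock the wings, and leave the other things on the bench where they are.

Things in the scene. Friction and masses are not known exactly. Their poses are not given: they have to be found in the camera images.
- extractor: Grey sheet-steel bone-dust extractor, a fixed box 340 mm long (its y), 220 mm wide (x), 100 mm high; origin at the centre of its underside. Its flat top is called the deck. The two studs stand on the deck on the long centre line; two short brass index lines per stud mark that line.
- seat_mid (a point): Centre of the filter opening, at deck level; z up, y along the line through the two studs, whose axes stand 110 mm either side of this point. Round the opening lies a black seal, 104 mm (x) by 124 mm (y) outside, 10 mm high, so its edge is 48 mm from a stud's axis: open the fingers only part way to go down beside a wing.
- wing_a (a joint): Angle of one steel wing (rad): 0 = in line with the row of studs (at its stop), growing clockwise seen from above, 1.57 = straight across (other stop). Stays where it is left, turns with about 0.05 N m. At the start one wing of the two stands across or part-way, the other in line; either may be at either end.
- wing_b (a joint): The same for the other wing.
- wing_a_mid (a point): Middle of this wing, on its upright turning axis, 23 mm above the deck. The wing is an upright steel tab 34 mm long along this point's y, 9 mm thick along its x, ends and top rounded, from 12 to 34 mm above the deck, on a 10 mm stem with a 30 mm flange 3 mm high. The point turns with the wing; z up.
- wing_b_mid (a point): The same for the wing of joint wing_b.
- cover_handle (a point): Centre of the handle bar of the filter cover, a loose flat aluminium plate 130 mm (x) by 280 mm (y) by 4 mm, about 0.42 kg, lying flat on the bench, handle up (z). The black bar runs along y, 12 mm wide and high, 78 mm clear between its two feet, its centre 44 mm above the plate's underside, 34 mm clear under the bar.
- cover_mid (a point): Centre of the underside of the cover plate, right under the handle; same axes. Two slots through the plate, each 40 mm long along y and 15 mm wide, are centred 110 mm either side of it along y: 3 mm of room all round a wing that is in line. The cover fits either way round.
- seal (a joint): How far the seal is squeezed (m): 0 free, 0.005 squeezed right down to its stop. The free seal's top is 10 mm above the deck; it starts to give at 7 N and takes 15 N in all to go right down, of which the cover's own weight is about 4 N. It stays level.
- cup: Bystander: tin cup, 68 mm wide, 75 mm high, with a wire handle; origin at the centre of its underside.
- checker: Bystander: round rosewood checker lying flat, 36 mm wide, 10 mm thick; origin at its underside.
- die: Bystander: bone die, 16 mm; origin at its underside. A fixed iron bench vise, 140 mm high, stands between it and the cup, beyond the work.

How it is judged:
By the outcome, as a careful person would: the job done as asked, in the order asked, and still so for the second after the job is handed in, while the arm keeps its last pose, push and grip.
It also fails if it takes over 61 s, if anything falls off the work surface, if the arm or the gripper's body presses on something with over 40 N, if the wrist force passes 120 N, or if a joint passes its speed limit or range.

ROBOT

A 6-joint arm with a two-finger parallel gripper is mounted at the origin on the work surface. World frame = base frame: x ahead of the robot, y to its left, z up, the work surface at z = 0. Lengths are in m, angles in rad, forces in N, time in s.
With the tool pointing down it reaches from about 0.425 to 0.95 m from the base axis. Payload 3.5 kg.
Tool frame: the origin (TCP) lies on the centre line of the jaws, within the pads' length; the fingertips stand 14 mm ahead of it and the grasp point (between the pads) lies 5 mm behind it (ctrl.finger_overhang is the distance from the TCP to the fingertips, in m); z points along the fingers, y is the line along which they close (so a half turn about z gives the same grasp; the last joint's range is limited). The gripper opens to 85 mm and grips with 20 to 120 N. Pads are 22 mm wide; open, the fingers measure 114 mm over their backs; the gripper's body (76 mm by 85 mm) begins 54 mm behind the grasp point. The pads swing forward as they close: fully open they stand 13 mm farther back than shut.
Start: joints at [1.128, 0.286, 1.577, -0, 1.279, -0.15], TCP at [0.195, 0.646, 0.245] pointing down, gripper open.
Joint ranges: [-2.77, 2.77], [-0.9, 2.22], [0.21, 2.48], [-1.53, 4.67], [0.24, 2.81], [-2.84, 2.84]. Speed limits (rad/s): [2.79, 2.79, 3.14, 3.14, 3.14, 3.14].

INTERFACE

Orientations are given as a unit quaternion [x, y, z, w].
In Python, from plant import ctrl gives the robot as it stands.
- The arm moves only by the tool send_rows, never from a script. Its argument "moves" is text: rows parted by semicolons, each of 7 numbers parted by spaces: the turn, a rotation vector about the tool's x, y, z in units of 360 degrees (1.0 is 360 degrees), then the shift along the tool's x, y, z in units of 20 cm (1.0 is 20 cm), then the gripper's target within -1 to 1 (fully open at 1, half-way at 0, shut at -1). A call has 1 to 12 rows; each row is the pose to reach, as a shift and turn from the pose commanded when the call began, along the tool's axes at that moment, turning the shorter way round; what a row does not reach only later rows make up. A row lasts 1/8 s, in which the tool goes at most 62.5 mm and 10.7 degrees, less where a joint would pass 70% of its speed; a pose out of reach is approached as far as the arm can. A call with a number of a shift or a turn outside -1 to 1 is refused whole. A call with a gripper value outside its range is refused whole. The fingers move at their own pace and stop on an object; "newtons" is the grip in N (left out, the last holds). Time passes only in rows, so rows that repeat a pose let the fingers close. It gives the time, the measured TCP pose, the force, the opening and the grip force at its end, in the units of the state.
- ctrl.get_state(): the state, without advancing time (a new reading comes with each control period).
- ctrl.read_camera(name): name is "side" or "top"; returns a dict with "image" (480x640x3 uint8, red, green, blue), "fovy" (degrees; the focal length in pixels is half the picture's height over the tangent of half this angle, whatever the lens; pixels are square), "cx", "cy" (the principal point, pixels), "extrinsics" (4x4, takes a point from camera to world coordinates). Camera axes: x right, y up, looking along -z (the intrinsics and any distortion apply to the point x, -y, -z); pixel columns grow to the right and rows downward; lengths in m; the calibration is good to about 2 mm. A picture is of the moment at which its call begins. There is no depth.
- ctrl.sign_off(): hands the job in; it is judged then, once.
The state is a dict: "time": time; "qpos": joint angles; "dq": joint speeds; "joint_efforts": joint torques, N m; "eef_pos": TCP position; "tcp_rot": TCP orientation; "contact_force": force on the tool from outside, world axes, zero at the start; "wrist_torque": the same for the moment, N m; "opening": opening from 0.0 (shut) to 1.0 (fully open); "finger_force": force on a finger pad.
Only numpy, scipy, OpenCV 4.12 (cv2) and the standard library are available. Lean on these libraries where they do the work, as an engineer would, in place of code of your own. Each camera call takes 0.05 s, during which the arm holds its last target. There are 200 camera calls.

## Working session

There is one attempt and no reset: what is moved stays moved. The work goes in short steps, Python scripts to look and compute and a tool call to move; the robot and the scene stay as the last step left them, time stands still between calls to the robot, and variables do not carry over. Pictures are saved under pics/ and viewed, at most 10 in all, crops included, and the job is handed in when it is done.

Besides the shell and the picture viewer there is one more tool, called as name(argument=value, ...), one argument or row to a line, values as JSON. send_rows: Moves the arm, as the interface text tells. Its arguments: {"type":"object","properties":{"moves":{"type":"string"},"newtons":{"type":"number"}},"required":["moves"]}

```bash
mkdir -p pics; ls; python3 - <<'E'
from plant import ctrl
import cv2, numpy as np
np.set_printoptions(precision=4,suppress=True)
for n in ("top","side"):
    c=ctrl.read_camera(n); cv2.imwrite(f"pics/{n}0.png",c["image"][:,:,::-1])
    print(n,{k:v for k,v in c.items() if k!="image"})
print(ctrl.get_state(), ctrl.finger_overhang)
E
```

```text
pics
top {'fovy': 43.88055222559628, 'cx': 317.75813567900644, 'cy': 247.15219112442077, 'extrinsics': array([[-0.0137,  0.9986, -0.0506,  0.5459],
       [-0.9997, -0.0146, -0.0173,  0.0045],
       [-0.0181,  0.0504,  0.9986,  1.4927],
       [ 0.    ,  0.    ,  0.    ,  1.    ]])}
side {'fovy': 44.5269269080668, 'cx': 319.2681521794091, 'cy': 242.70221447686242, 'extrinsics': array([[-0.9166,  0.2999, -0.2645,  0.3403],
       [-0.3995, -0.7148,  0.574 ,  0.6363],
       [-0.0169,  0.6318,  0.7749,  0.9289],
       [ 0.    ,  0.    ,  0.    ,  1.    ]])}
{'time': 0.1, 'qpos': array([ 1.128 ,  0.2871,  1.578 ,  0.    ,  1.2786, -0.15  ]), 'dq': array([-0.0014, -0.0022, -0.005 ,  0.0006, -0.0021, -0.0011]), 'joint_efforts': array([  0.0013, -40.7298, -29.3699,  -0.0001,   0.0034,   0.    ]), 'eef_pos': array([0.1945, 0.6458, 0.2441]), 'tcp_rot': array([ 0.1459,  0.9893, -0.001 , -0.0003]), 'contact_force': array([-0.2768, -0.2673,  0.2884]), 'wrist_torque': array([-0.0312, -0.0143,  0.011 ]), 'finger_force': 0.0, 'opening': 1.0015449559448557} 0.014
```

View pics/top0.png

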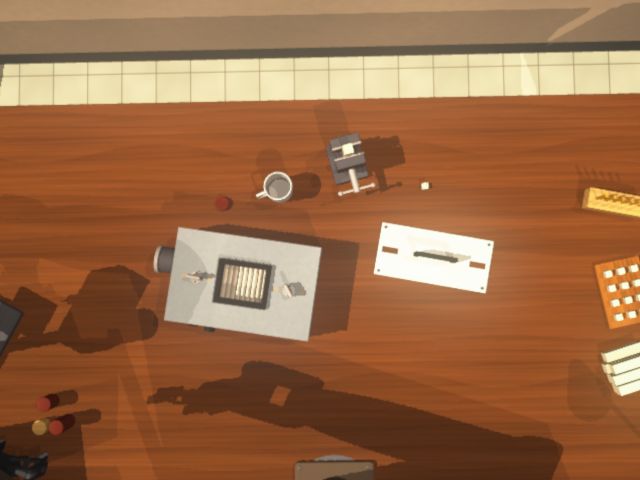

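View pics/side0.png

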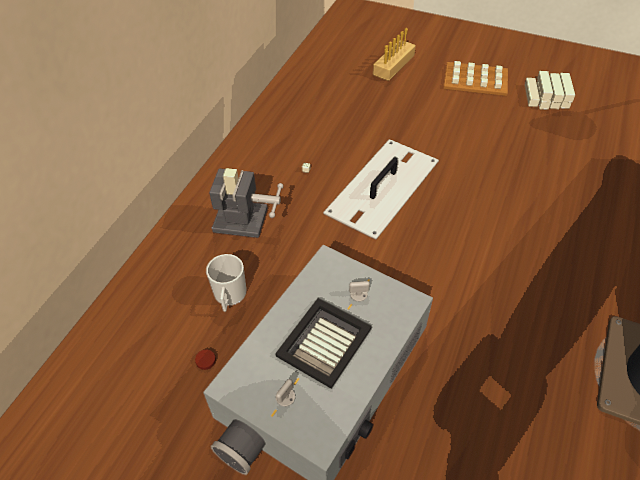

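The top view shows the extractor at left, with its left stud (196,277) in line and its right stud (291,290) turned. The cover is at (435,257) with its handle bar along its length. The side view agrees. Next I'll enlarge the parts that matter.

```bash
cat > h.py <<'E'
import cv2, numpy as np
from plant import ctrl
np.set_printoptions(precision=4,suppress=True)
def cam(n):
    c=ctrl.read_camera(n); f=240/np.tan(np.radians(c["fovy"]/2)); c["f"]=f; return c
def ray(c,u,v):
    d=np.array([(u-c["cx"])/c["f"],-(v-c["cy"])/c["f"],-1]); E=c["extrinsics"]; return E[:3,3],E[:3,:3]@d
def atz(c,u,v,z):
    o,d=ray(c,u,v); return o+d*(z-o[2])/d[2]
def proj(c,p):
    E=c["extrinsics"]; q=E[:3,:3].T@(np.asarray(p)-E[:3,3]); return np.array([c["cx"]+c["f"]*q[0]/-q[2],c["cy"]-c["f"]*q[1]/-q[2]])
def crop(c,u0,v0,w,h,s):
    return cv2.resize(np.ascontiguousarray(c["image"][v0:v0+h,u0:u0+w,::-1]),(int(w*s),int(h*s)),interpolation=cv2.INTER_CUBIC)
E
python3 - <<'E'
from h import *
t=cam("top"); s=cam("side")
a=crop(t,160,222,168,124,4.7)
cv2.imwrite("pics/t1.png",a)
b=np.hstack([crop(s,260,360,57,60,7),crop(s,335,265,57,60,7)])
d=crop(t,370,218,130,80,6)
cv2.imwrite("pics/s1.png",b); cv2.imwrite("pics/c1.png",d)
E
```

```text
(no output)
```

View pics/t1.png

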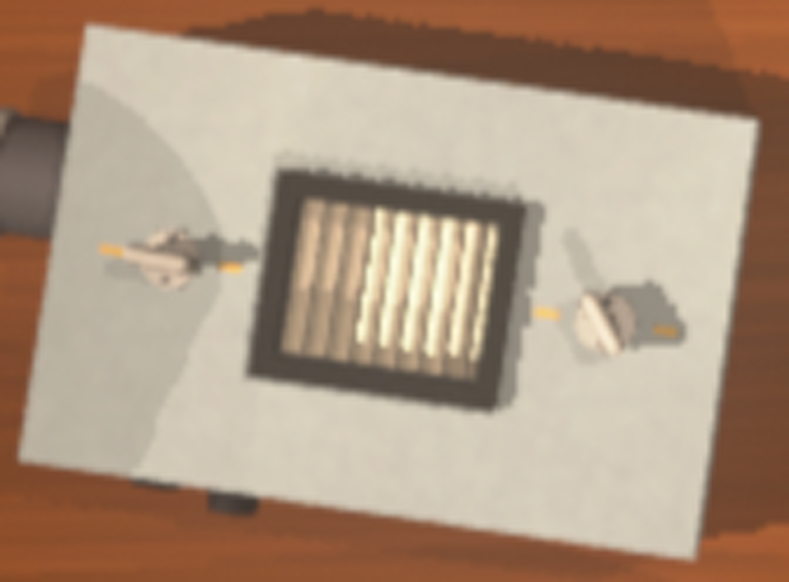

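View pics/s1.png

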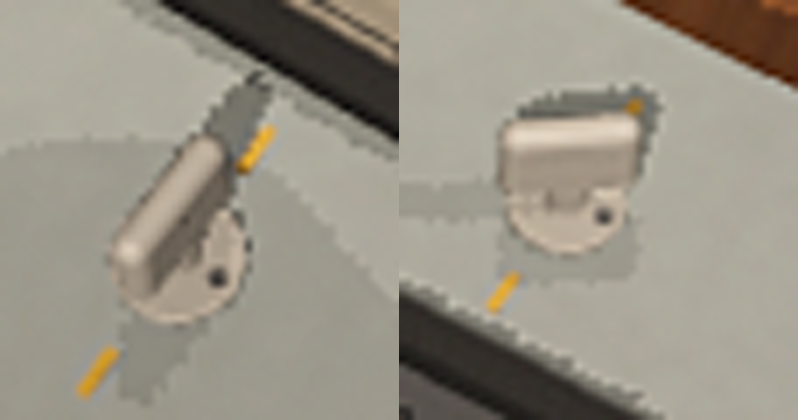

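View pics/c1.png

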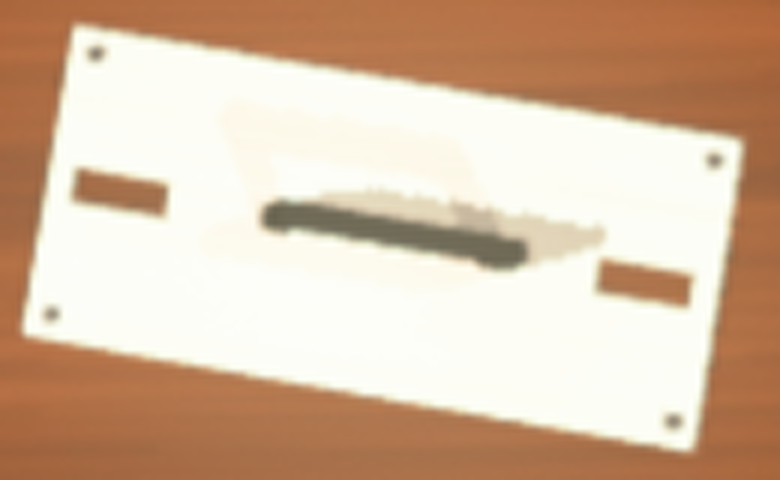

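The turned wing is the right one, at lower y. It spans crop (585,300)–(617,350), about 49° clockwise of the line. The left wing lies parallel to its brass marks. In the cover crop, the slots are centred at (121,192) and (645,283). Next I'll compute the poses.

```bash
python3 - <<'E'
from h import *
t=cam("top"); s=cam("side")
def T(x,y,z): return atz(t,(x+.5)/4.7-.5+160,(y+.5)/4.7-.5+222,z)
def C(x,y,z): return atz(t,(x+.5)/6-.5+370,(y+.5)/6-.5+218,z)
def SL(x,y,z): return atz(s,(x+.5)/7-.5+260,(y+.5)/7-.5+360,z)
def SR(x,y,z): return atz(s,(x-399+.5)/7-.5+335,(y+.5)/7-.5+265,z)
def ang(d): return np.degrees(np.arctan2(-d[0],d[1]))  # direction of y axis, rot about z
cs=np.array([T(*p,.1) for p in [(87,25),(760,120),(697,558),(20,462)]]); print("deck",cs,cs.mean(0)); 
for i in range(4): d=cs[i]-cs[i-1]; print(np.linalg.norm(d),ang(d))
print("seal c",np.mean([T(*p,.11) for p in [(278,170),(526,205),(497,410),(248,376)]],0))
L=(T(101,249,.1)+T(242,268,.1))/2; R=(T(535,312,.1)+T(677,331,.1))/2
print("top studs L,R",L,R,np.linalg.norm(L-R),ang(L-R))
L2=(SL(270,130,.1)+SL(83,394,.1))/2; R2=(SR(635,104,.1)+SR(494,307,.1))/2
print("side studs",L2,R2,np.linalg.norm(L2-R2),ang(L2-R2))
w=[T(587,300,.134),T(614,350,.134)];print("wing",w,ang(w[0]-w[1]), (w[0]+w[1])/2)
w=[SR(507,128,.134),SR(633,122,.134)];print("wing side",w,ang(w[0]-w[1]), (w[0]+w[1])/2)
cc=np.array([C(*p,.004) for p in [(74,24),(744,137),(695,451),(22,335)]]); print("cover",cc.mean(0))
for i in range(4): d=cc[i]-cc[i-1]; print(np.linalg.norm(d),ang(d))
sl=np.mean([C(*p,.004) for p in [(77,169),(169,185),(165,215),(73,199)]],0);sr=np.mean([C(*p,.004) for p in [(601,260),(693,276),(688,306),(596,290)]],0)
print("slots",sl,sr,(sl+sr)/2,np.linalg.norm(sl-sr),ang(sl-sr))
h=[C(262,215,.05),C(528,252,.05)];print("handle",h,(h[0]+h[1])/2,ang(h[0]-h[1]))
sc=np.array([atz(s,*p,.004) for p in [(390,140.5),(438,160),(376,237),(324,210)]]);print("cover side",sc,sc.mean(0))
E
```

```text
deck [[0.6691 0.3569 0.1   ]
 [0.6165 0.0204 0.1   ]
 [0.4002 0.0546 0.1   ]
 [0.4516 0.3908 0.1   ]] [0.5343 0.2057 0.1   ]
0.2201006302493556 -98.85278130616312
0.34058838779619477 171.11663753218883
0.21898104588692702 81.01945037177803
0.3401013112447947 -8.694701542150131
seal c [0.5346 0.2057 0.11  ]
top studs L,R [0.5516 0.3148 0.1   ] [0.5174 0.0983 0.1   ] 0.21920362672106858 -8.98528712867433
side studs [0.5513 0.3161 0.1   ] [0.5171 0.0991 0.1   ] 0.21964746371274976 -8.95807064755701
wing [array([0.5286, 0.1051, 0.134 ]), array([0.5043, 0.0923, 0.134 ])] -62.21531786687406 [0.5165 0.0987 0.134 ]
wing side [array([0.5304, 0.1065, 0.134 ]), array([0.5036, 0.0933, 0.134 ])] -63.80454056149183 [0.517  0.0999 0.134 ]
cover [ 0.5927 -0.2574  0.004 ]
0.13149609383826769 -100.53556552043267
0.2813736468444412 169.48733283246557
0.13185947067713108 79.57625048141995
0.2816310670948374 -10.586563379151672
slots [ 0.6127 -0.1493  0.004 ] [ 0.5718 -0.365   0.004 ] [ 0.5923 -0.2571  0.004 ] 0.21957510296678515 -10.735334591259537
handle [array([ 0.6006, -0.201 ,  0.05  ]), array([ 0.5841, -0.3073,  0.05  ])] [ 0.5924 -0.2541  0.05  ] -8.782863466767655
cover side [[ 0.6262 -0.3995  0.004 ]
 [ 0.5029 -0.3778  0.004 ]
 [ 0.5548 -0.1075  0.004 ]
 [ 0.6826 -0.1351  0.004 ]] [ 0.5916 -0.255   0.004 ]
```

Both cameras agree within 2 mm and all the sizes check out. The studs are at L (0.5514,0.3153) and R (0.5173,0.0988), with the line at −9°. The right wing is at −63°. The cover is at (0.592,−0.2565), at −10.6°. Next comes a helper for row numbers, then the move over the wing.

```bash
cat > rows.py <<'E'
# usage: rows.py cx cy cz ctydeg  tx ty tz ttydeg : row from commanded pose to target (tool vertical, ty = heading of tool y)
import sys, numpy as np
a=list(map(float,sys.argv[1:])); c,g=a[:4],a[4:8]
h=np.radians(c[3]); y=np.array([np.cos(h),np.sin(h)]); x=np.array([-y[1],y[0]])
d=np.array(g[:2])-c[:2]
dt=(g[3]-c[3]+180)%360-180
print("0 0 %.4f %.4f %.4f %.4f"%(-dt/360,d@x/.2,d@y/.2,(c[2]-g[2])/.2))
E
python3 rows.py .195 .646 .245 73.15 .5173 .0988 .245 -63.5
```

```text
0 0 0.3796 -2.3354 -2.1514 0.0000
```

send_rows(
  moves="0 0 0.13 -0.95 -0.875 0 -0.1;0 0 0.13 -0.95 -0.875 0 -0.1;0 0 0.13 -0.95 -0.875 0 -0.1;0 0 0.13 -0.95 -0.875 0 -0.1;0 0 0.13 -0.95 -0.875 0 -0.1;0 0 0.13 -0.95 -0.875 0 -0.1",
  newtons=40,
)

```text
time: 1.05
eef_pos: [0.3268, 0.4232, 0.2456]
tcp_rot: [0.527, 0.85, 0.0, 0.0]
contact_force: [0.7, -0.0, -0.3]
opening: 0.45
finger_force: 0.0
```

```bash
python3 - <<'E'
from h import *
s=ctrl.get_state(); q=s["tcp_rot"]
from scipy.spatial.transform import Rotation as R
y=R.from_quat(q).as_matrix(); print(s["time"],s["eef_pos"],np.degrees(np.arctan2(y[1,1],y[0,1])),y[:,2],s["opening"])
h=np.radians(73.15);Y=np.array([np.cos(h),np.sin(h)]);X=np.array([-Y[1],Y[0]])
p=np.array([.195,.646])-.2*.95*X-.2*.875*Y; print("cmd",p,73.15-.13*360)
E
```

```text
1.05 [0.3268 0.4232 0.2456] 26.350596723597803 [ 0.0003  0.0004 -1.    ] 0.4498652861330552
cmd [0.3261 0.4234] 26.35
```

```bash
python3 rows.py .3261 .4234 .245 26.35 .5173 .0988 .2 -63.5
```

```text
0 0 0.2496 -1.8787 0.1363 0.2250
```

send_rows(
  moves="0 0 0.125 -0.94 0.07 0 -0.1;0 0 0.125 -0.94 0.07 0 -0.1;0 0 0.125 -0.94 0.07 0 -0.1;0 0 0.125 -0.94 0.07 0 -0.1;0 0 0.125 -0.94 0.07 0 -0.1",
)

```text
time: 1.68
eef_pos: [0.4226, 0.262, 0.2454]
tcp_rot: [0.812, 0.584, 0.0, -0.0]
contact_force: [-0.3, -0.1, 0.3]
opening: 0.445
finger_force: 0.0
```

```bash
cat >> rows.py <<'E'
E
cat > fwd.py <<'E'
# usage: fwd.py cx cy cz ctydeg turn sx sy sz : commanded pose after a row
import sys, numpy as np
a=list(map(float,sys.argv[1:])); h=np.radians(a[3]); Y=np.array([np.cos(h),np.sin(h)]);X=np.array([-Y[1],Y[0]])
p=np.array(a[:2])+.2*a[5]*X+.2*a[6]*Y
print("%.4f %.4f %.4f %.2f"%(*p,a[2]-.2*a[7],a[3]-360*a[4]))
E
C=$(python3 fwd.py .3261 .4234 .245 26.35 .125 -.94 .07 0); echo $C; python3 rows.py $C .5173 .0988 .17 -63.5;
```

```text
0.4221 0.2611 0.2450 -18.65
0 0 0.1246 -0.6167 0.7105 0.3750
```

send_rows(
  moves="0 0 0.1246 -0.6167 0.7105 0.1 -0.1;0 0 0.1246 -0.6167 0.7105 0.2 -0.1;0 0 0.1246 -0.6167 0.7105 0.3 -0.1;0 0 0.1246 -0.6167 0.7105 0.375 -0.1;0 0 0.1246 -0.6167 0.7105 0.375 -0.1;0 0 0.1246 -0.6167 0.7105 0.375 -0.1;0 0 0.1246 -0.6167 0.7105 0.375 -0.1",
)

```text
time: 2.55
eef_pos: [0.5182, 0.1009, 0.1718]
tcp_rot: [0.973, 0.232, 0.001, 0.0]
contact_force: [0.3, -0.2, 0.5]
opening: 0.448
finger_force: 0.0
```

```bash
python3 - <<'E'
from h import *
s=cam("side"); cv2.imwrite("pics/s2.png",crop(s,300,220,130,100,6))
E
```

```text
(no output)
```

View pics/s2.png

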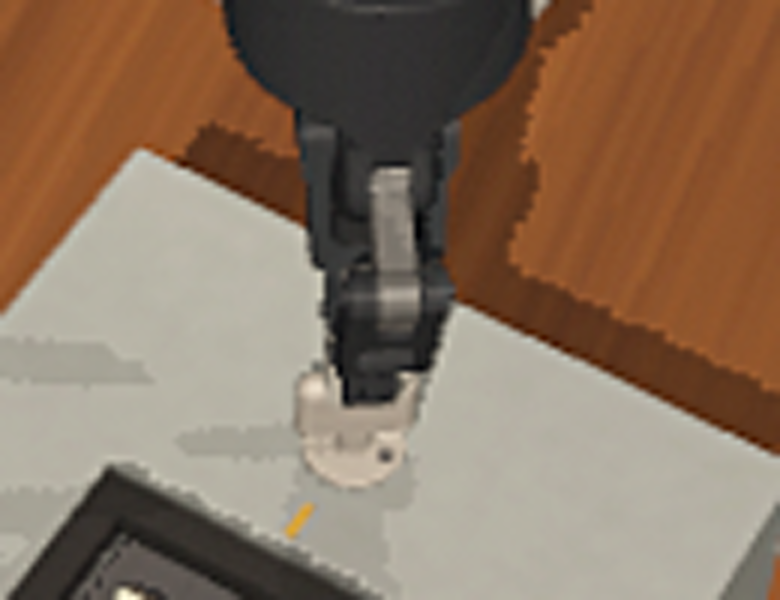

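The near finger, at crop (372,395), stands just in front of the wing at (355,390), as planned. Next I go down and grip the wing.

send_rows(
  moves="0 0 0 0 0 0.1 -0.1;0 0 0 0 0 0.2 -0.1;0 0 0 0 0 0.24 -0.1;0 0 0 0 0 0.24 -0.1;0 0 0 0 0 0.24 -0.6;0 0 0 0 0 0.24 -1;0 0 0 0 0 0.24 -1;0 0 0 0 0 0.24 -1;0 0 0 0 0 0.24 -1",
  newtons=30,
)

```text
time: 3.72
eef_pos: [0.5184, 0.0998, 0.1234]
tcp_rot: [0.973, 0.23, 0.001, -0.0]
contact_force: [-1.4, 1.6, 5.7]
opening: 0.098
finger_force: 34.0
```

send_rows(
  moves="0 0 -0.02 0 0 0 -1;0 0 -0.04 0 0 0 -1;0 0 -0.06 0 0 0 -1;0 0 -0.08 0 0 0 -1;0 0 -0.1 0 0 0 -1;0 0 -0.12 0 0 0 -1;0 0 -0.135 0 0 0 -1;0 0 -0.145 0 0 0 -1;0 0 -0.152 0 0 0 -1;0 0 -0.156 0 0 0 -1;0 0 -0.156 0 0 0 -1;0 0 -0.156 0 0 0 -1",
)

```text
time: 5.22
eef_pos: [0.5176, 0.1004, 0.1234]
tcp_rot: [0.752, 0.659, 0.0, -0.001]
contact_force: [-4.7, 3.3, 7.8]
opening: 0.097
finger_force: 37.0
```

```bash
python3 - <<'E'
from h import *
from scipy.spatial.transform import Rotation as R
s=ctrl.get_state(); y=R.from_quat(s["tcp_rot"]).as_matrix(); print(np.degrees(np.arctan2(y[1,1],y[0,1])),s["wrist_torque"],s["contact_force"],s["opening"],s["qpos"])
E
```

```text
-7.477594230102531 [ 0.4368  0.6418 -0.5734] [-4.6646  3.3367  7.8407] 0.09660876657285818 [-0.0021  0.0997  2.0328  0.0031  1.0102  0.1268]
```

The wrist torque of 0.57 N·m is well above the 0.05 needed to turn the wing, so it is at its stop. Next: release, rise, and head for the cover.

```bash
C=$(python3 fwd.py .5173 .0988 .122 -63.5 -.156 0 0 -.6); echo $C; python3 rows.py $C .555 -.079 .242 -60;  python3 rows.py $C .592 -.2565 .242 -10.6
```

```text
0.5173 0.0988 0.2420 -7.34
0 0 0.1463 -0.8576 0.3005 0.0000
0 0 0.0091 -1.7142 0.5974 0.0000
```

send_rows(
  moves="0 0 -0.154 0 0 0 -0.3;0 0 -0.154 0 0 0 -0.1;0 0 0 0 0 0 -0.1;0 0 0 0 0 -0.3 -0.1;0 0 0 0 0 -0.6 -0.1;0 0 0 0 0 -0.6 -0.1",
)

```text
time: 5.98
eef_pos: [0.521, 0.0994, 0.2487]
tcp_rot: [0.751, 0.661, 0.004, 0.004]
contact_force: [-0.2, -0.8, 0.7]
opening: 0.451
finger_force: 0.0
```

I made a mistake there: the first two rows asked for more turn, when they should have held the last pose. I'll check the wing from the side camera.

```bash
python3 - <<'E'
from h import *
from scipy.spatial.transform import Rotation as R
st=ctrl.get_state(); y=R.from_quat(st["tcp_rot"]).as_matrix(); print(st["eef_pos"],np.degrees(np.arctan2(y[1,1],y[0,1])),y[:,2])
s=cam("side"); cv2.imwrite("pics/s3.png",np.hstack([crop(s,260,360,57,60,7),crop(s,335,265,57,60,7)]))
E
```

```text
[0.521  0.0994 0.2487] -7.27077289479338 [ 0.0125 -0.0006 -0.9999]
```

View pics/s3.png

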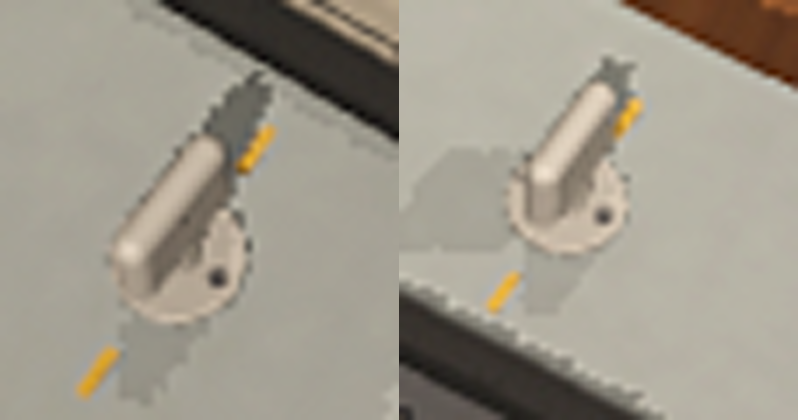

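Both wings are now parallel to their brass marks. Next I move to the cover.

send_rows(
  moves="0 0 0.005 -0.857 0.298 0 0.2;0 0 0.005 -0.857 0.298 0 0.2;0 0 0.005 -0.857 0.298 0 0.2;0 0 0.005 -0.857 0.298 0 0.2",
)

```text
time: 6.52
eef_pos: [0.5546, -0.0813, 0.2396]
tcp_rot: [0.763, 0.647, -0.001, -0.001]
contact_force: [1.0, 1.1, -0.3]
opening: 0.599
finger_force: 0.0
```

```bash
C=$(python3 fwd.py .5173 .0988 .242 -7.34 .005 -.857 .298 0); echo $C; python3 rows.py $C .592 -.256 .10 -10.6
```

```text
0.5545 -0.0788 0.2420 -9.14
0 0 0.0041 -0.8450 0.3259 0.7100
```

send_rows(
  moves="0 0 0.004 -0.845 0.326 0.1 0.2;0 0 0.004 -0.845 0.326 0.3 0.2;0 0 0.004 -0.845 0.326 0.5 0.2;0 0 0.004 -0.845 0.326 0.71 0.2;0 0 0.004 -0.845 0.326 0.71 0.2;0 0 0.004 -0.845 0.326 0.71 0.2;0 0 0.004 -0.845 0.326 0.71 0.2",
)

```text
time: 7.4
eef_pos: [0.5946, -0.2548, 0.1035]
tcp_rot: [0.768, 0.64, 0.001, 0.002]
contact_force: [1.0, -0.1, -0.5]
opening: 0.602
finger_force: 0.0
```

```bash
python3 - <<'E'
from h import *
s=cam("side"); cv2.imwrite("pics/s4.png",crop(s,310,80,140,105,5.7))
E
```

```text
(no output)
```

View pics/s4.png

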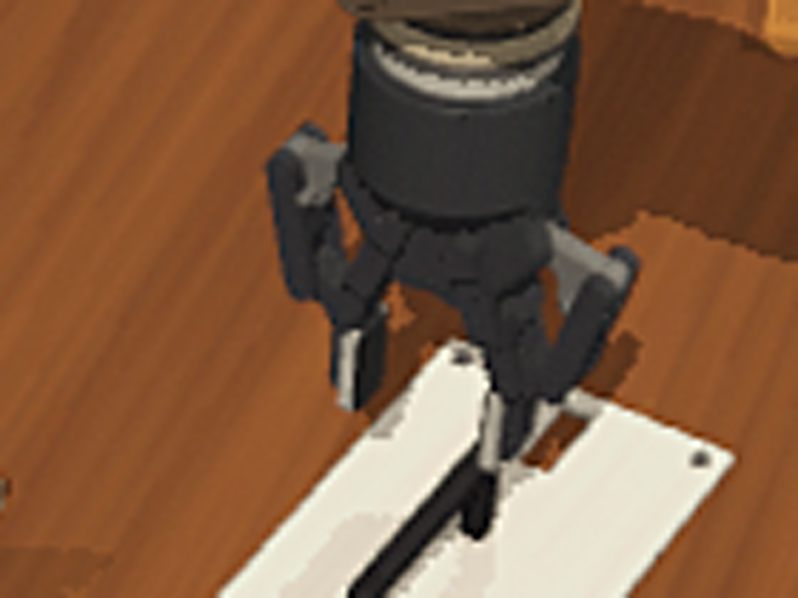

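The open fingers straddle the bar as expected. Next I go down and grip.

send_rows(
  moves="0 0 0 0 0 0.1 0.2;0 0 0 0 0 0.2 0.2;0 0 0 0 0 0.28 0.2;0 0 0 0 0 0.305 0.2;0 0 0 0 0 0.305 0.2;0 0 0 0 0 0.305 -0.4;0 0 0 0 0 0.305 -1;0 0 0 0 0 0.305 -1;0 0 0 0 0 0.305 -1;0 0 0 0 0 0.305 -1;0 0 0 0 0 0.305 -1",
  newtons=80,
)

```text
time: 8.82
eef_pos: [0.5936, -0.2555, 0.0404]
tcp_rot: [0.769, 0.639, 0.0, 0.001]
contact_force: [-1.9, -0.5, 5.3]
opening: 0.121
finger_force: 79.3
```

```bash
python3 - <<'E'
from h import *
from scipy.spatial.transform import Rotation as R
st=ctrl.get_state(); y=R.from_quat(st["tcp_rot"]).as_matrix(); print(st["eef_pos"],np.degrees(np.arctan2(y[1,1],y[0,1])),y[:,2],st["contact_force"],st["opening"])
E
python3 fwd.py .5545 -.0788 .242 -9.14 .004 -.845 .326 1.015
```

```text
[ 0.5936 -0.2555  0.0404] -10.504786585474994 [ 0.0013 -0.0009 -1.    ] [-1.8805 -0.4873  5.3246] 0.12145434134072904
0.5920 -0.2560 0.0390 -10.58
```

send_rows(
  moves="0 0 0 0 0 -0.05 -1;0 0 0 0 0 -0.15 -1;0 0 0 0 0 -0.3 -1;0 0 0 0 0 -0.45 -1;0 0 0 0 0 -0.6 -1;0 0 0 0 0 -0.75 -1;0 0 0 0 0 -0.85 -1;0 0 0 0 0 -0.9 -1;0 0 0 0 0 -0.9 -1",
)

```text
time: 9.95
eef_pos: [0.593, -0.2552, 0.2196]
tcp_rot: [0.769, 0.639, 0.0, 0.0]
contact_force: [0.2, -0.3, -3.8]
opening: 0.126
finger_force: 78.2
```

```bash
C="0.592 -.256 .219 -10.58"; python3 rows.py $C .555 -.07 .219 -10;  python3 rows.py $C .5344 .2066 .219 -9
```

```text
0 0 -0.0016 0.8802 -0.3526 0.0000
0 0 -0.0044 2.2208 -0.7078 0.0000
```

The cover is lifted (3.8 N carried). Now I carry it across.

send_rows(
  moves="0 0 0 0.1 -0.03 0 -1;0 0 0 0.25 -0.08 0 -1;0 0 0 0.45 -0.14 0 -1;0 0 0 0.65 -0.2 0 -1;0 0 0 0.85 -0.26 0 -1;0 0 0 0.98 -0.3 0 -1",
)

```text
time: 10.7
eef_pos: [0.568, -0.0482, 0.2176]
tcp_rot: [0.768, 0.64, -0.001, -0.002]
contact_force: [0.2, -0.2, -3.8]
opening: 0.124
finger_force: 78.2
```

send_rows(
  moves="0 0 -0.0044 0.2 -0.07 0 -1;0 0 -0.0044 0.4 -0.13 0 -1;0 0 -0.0044 0.6 -0.2 0 -1;0 0 -0.0044 0.8 -0.27 0 -1;0 0 -0.0044 0.95 -0.31 0 -1;0 0 -0.0044 0.98 -0.32 0 -1",
)

```text
time: 11.45
eef_pos: [0.5406, 0.1553, 0.2178]
tcp_rot: [0.759, 0.651, -0.001, -0.001]
contact_force: [0.2, 0.4, -3.8]
opening: 0.125
finger_force: 78.2
```

send_rows(
  moves="0 0 0 0.15 -0.05 0 -1;0 0 0 0.23 -0.08 0 -1;0 0 0 0.26 -0.081 0 -1;0 0 0 0.26 -0.081 0 -1;0 0 0 0.26 -0.081 0 -1;0 0 0 0.26 -0.081 0 -1",
)

```text
time: 12.2
eef_pos: [0.5348, 0.2061, 0.2193]
tcp_rot: [0.76, 0.65, -0.0, 0.0]
contact_force: [-0.2, 0.2, -3.9]
opening: 0.118
finger_force: 78.2
```

```bash
C=$(python3 fwd.py .592 -.256 .219 -10.58 -.0044 1.96 -.62 0); C=$(python3 fwd.py $C 0 .26 -.081 0); echo $C;python3 - <<'E'
from h import *
from scipy.spatial.transform import Rotation as R
t=cam("top");s=cam("side")
st=ctrl.get_state(); y=R.from_quat(st["tcp_rot"]).as_matrix(); print(st["time"],st["eef_pos"],np.degrees(np.arctan2(y[1,1],y[0,1])),y[:,2],st["contact_force"],st["opening"])
cv2.imwrite("pics/m5.png",np.vstack([crop(t,150,205,180,140,4),]))
cv2.imwrite("pics/s5.png",crop(s,190,180,260,195,3.05))
E
```

```text
0.5342 0.2060 0.2190 -9.00
12.3 [0.5348 0.2063 0.2194] -8.972298774140418 [ 0.     -0.0001 -1.    ] [-0.2216 -0.2854 -4.1162] 0.1211872566007596
```

View pics/s5.png

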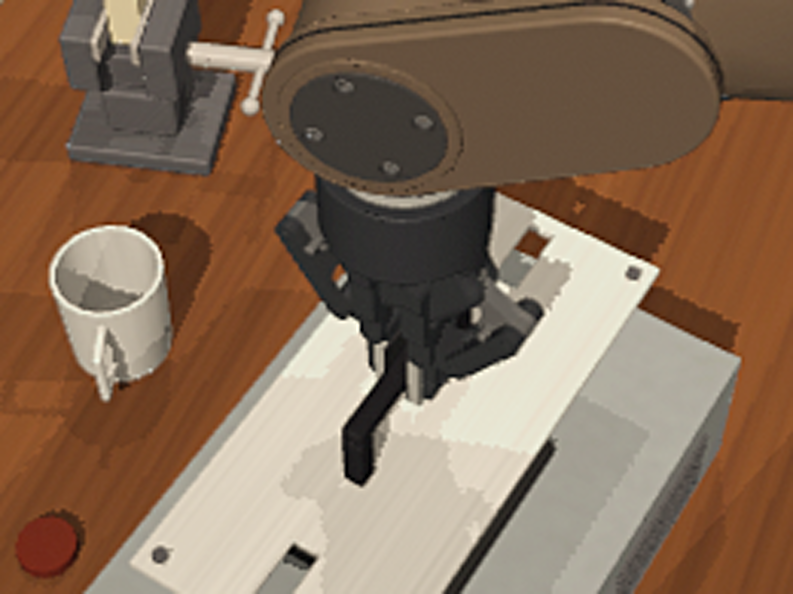

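The cover hangs level over the extractor, with a slot visible at crop (287,570). I'll fit the plate outline numerically in both cameras and compare it with the seat as each camera measured it.

```bash
cat > fit.py <<'E'
from h import *
from scipy.optimize import least_squares
from scipy.ndimage import map_coordinates
def segs():
    out=[]
    for cy,hx,hy in [(0,.065,.14),(.11,.0075,.02),(-.11,.0075,.02)]:
        P=[(-hx,cy-hy),(hx,cy-hy),(hx,cy+hy),(-hx,cy+hy)]
        for i in range(4): out.append((np.array(P[i]),np.array(P[(i+1)%4]),60 if hy>.1 else 8))
    return out
def W(p,q,z):
    c,s=np.cos(p[2]),np.sin(p[2]); return np.array([p[0]+c*q[0]-s*q[1],p[1]+s*q[0]+c*q[1],z])
def fit(c,p,z,slots=True,R=5,thr=15):
    g=cv2.GaussianBlur(c["image"].astype(np.float32).mean(2),(0,0),.7)
    for it in range(4):
        obs=[]; R=max(2.5,R*.8)
        for a,b,n in segs()[:None if slots else 4]:
            for k in (np.arange(n)+.5)/n:
                q=a+(b-a)*k; u=proj(c,W(p,q,z)); u2=proj(c,W(p,q+(b-a)*.02,z)); t=u2-u; t/=np.linalg.norm(t); nn=np.array([-t[1],t[0]])
                r=np.arange(-R,R+.01,.25); xy=u[:,None]+nn[:,None]*r
                if xy.min()<2 or xy[0].max()>637 or xy[1].max()>477: continue
                v=map_coordinates(g,[xy[1],xy[0]],order=1); d=np.abs(np.gradient(v,.25)); i=d.argmax()
                if d[i]>thr: obs.append((q,nn,u+nn*r[i]))
        f=lambda x:[nn@(proj(c,W(x,q,z))-m) for q,nn,m in obs]
        p=least_squares(f,p,loss="soft_l1",f_scale=.3).x
    e=np.abs(f(p)); return p,len(obs),np.median(e)
E
python3 - <<'E'
from fit import *
for n in ("top","side"):
    c=cam(n)
    for z in (.183,):
        for sl in (True,False):
            p,k,e=fit(c,np.array([.5345,.2055,np.radians(-9)]),z,sl); print(n,sl,p[:2],np.degrees(p[2]),k,e)
E
```

```text
top True [0.5347 0.2046] -9.285117505867927 255 0.26201207157032314
top False [0.5346 0.2046] -9.247915439422762 212 0.4751171940942609
side True [0.5338 0.2066] -9.057711360087719 269 0.26159641633144143
side False [0.5339 0.2064] -9.068237330428092 206 0.24643172698058272
```

send_rows(
  moves="0 0 -0.0003 0.007 0 0.05 -1;0 0 -0.0003 0.007 0 0.1 -1;0 0 -0.0003 0.007 0 0.15 -1;0 0 -0.0003 0.007 0 0.175 -1;0 0 -0.0003 0.007 0 0.19 -1;0 0 -0.0003 0.007 0 0.19 -1;0 0 -0.0003 0.007 0 0.19 -1",
)

```text
time: 13.28
eef_pos: [0.5351, 0.2082, 0.1818]
tcp_rot: [0.759, 0.651, 0.0, 0.0]
contact_force: [-0.4, 0.1, -3.7]
opening: 0.12
finger_force: 78.2
```

```bash
python3 - <<'E'
from fit import *
st=ctrl.get_state(); z=st["eef_pos"][2]-.0404+.004; print(st["eef_pos"],z,st["contact_force"])
ims=[]
for n in ("top","side"):
    c=cam(n)
    p,k,e=fit(c,np.array([.5345,.2055,np.radians(-9)]),z,True); print(n,p[:2],np.degrees(p[2]),k,e)
    for y in (.11,-.11):
        w=W([*p[:2],p[2]],(0,y),z); u,v=proj(c,w).astype(int); u=min(max(u,30),608);v=min(max(v,25),453)
        ims.append(crop(c,u-30,v-25,62,50,6.4))
cv2.imwrite("pics/v6.png",np.vstack([np.hstack(ims[:2]),np.hstack(ims[2:])]))
E
```

```text
[0.5351 0.2082 0.1818] 0.14539820296591852 [-0.3883  0.1313 -3.6535]
top [0.535  0.2066] -9.12375228138058 260 0.26531161028307854
side [0.5345 0.2084] -8.854187197957708 267 0.23743731114195896
```

View pics/v6.png

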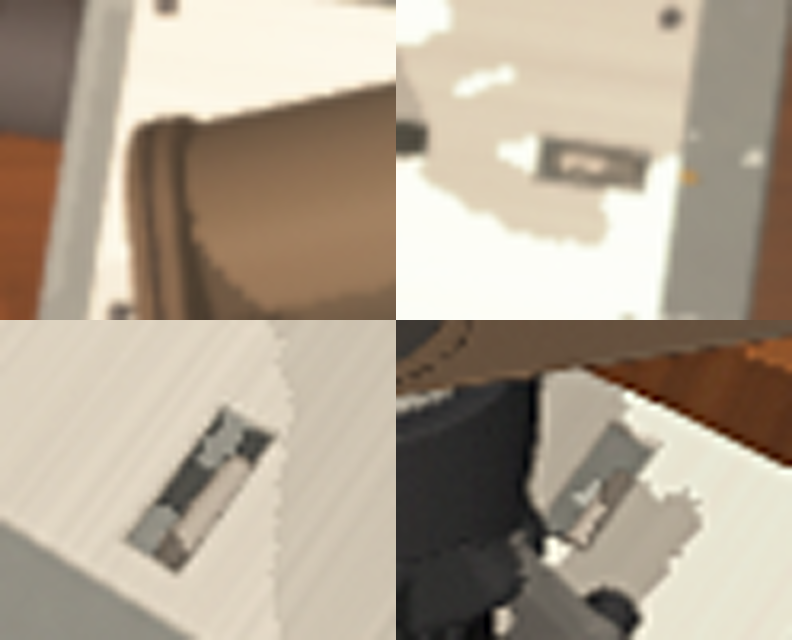

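The slots lie over the wings. I'll check where each wing shows inside its slot against the expected parallax.

```bash
python3 - <<'E'
from fit import *
z=.1454
for n,p,i,off in (("side",[.5345,.2084,np.radians(-8.85)],.11,(0,320)),("side",[.5345,.2084,np.radians(-8.85)],-.11,(396,320)),("top",[.535,.2066,np.radians(-9.12)],-.11,(396,0))):
    c=cam(n); u,v=proj(c,W(p,(0,i),z)).astype(int); o=np.array([u-30,v-25])
    f=lambda w:((proj(c,w)-o+.5)*6.4+off).round(0)
    print(n,i,"slot corners",[f(W(p,(a,i+b),z)).tolist() for a,b in ((-.0075,-.02),(.0075,-.02),(.0075,.02),(-.0075,.02))])
    print("  wing top ends if centred",[f(W(p,(0,i+b),.134)).tolist() for b in (-.015,.015)])
E
```

```text
side 0.11 slot corners [[277.0, 435.0], [223.0, 403.0], [121.0, 541.0], [176.0, 575.0]]
  wing top ends if centred [[240.0, 458.0], [165.0, 562.0]]
side -0.11 slot corners [[661.0, 443.0], [611.0, 419.0], [532.0, 526.0], [583.0, 552.0]]
  wing top ends if centred [[624.0, 470.0], [566.0, 551.0]]
top -0.11 slot corners [[646.0, 195.0], [652.0, 153.0], [540.0, 136.0], [534.0, 178.0]]
  wing top ends if centred [[637.0, 171.0], [554.0, 159.0]]
```

Both match centred wings within about 1 mm. Now I lower it slowly.

send_rows(
  moves="0 0 0 0 0 0.02 -1;0 0 0 0 0 0.04 -1;0 0 0 0 0 0.06 -1;0 0 0 0 0 0.08 -1;0 0 0 0 0 0.1 -1;0 0 0 0 0 0.12 -1;0 0 0 0 0 0.12 -1;0 0 0 0 0 0.12 -1",
)

```text
time: 14.52
eef_pos: [0.535, 0.2082, 0.1575]
tcp_rot: [0.759, 0.651, 0.0, 0.0]
contact_force: [-1.1, -0.1, -2.9]
opening: 0.123
finger_force: 78.2
```

send_rows(
  moves="0 0 0 0 0 0.015 -1;0 0 0 0 0 0.03 -1;0 0 0 0 0 0.04 -1;0 0 0 0 0 0.05 -1;0 0 0 0 0 0.055 -1;0 0 0 0 0 0.055 -1;0 0 0 0 0 0.055 -1",
)

```text
time: 15.4
eef_pos: [0.5348, 0.2082, 0.1482]
tcp_rot: [0.759, 0.651, -0.0, -0.0]
contact_force: [-5.3, -1.3, 6.2]
opening: 0.123
finger_force: 79.6
```

send_rows(
  moves="0 0 0 -0.001 -0.004 0.005 -1;0 0 0 -0.001 -0.004 0.01 -1;0 0 0 -0.001 -0.004 0.015 -1;0 0 0 -0.001 -0.004 0.02 -1;0 0 0 -0.001 -0.004 0.02 -1;0 0 0 -0.001 -0.004 0.02 -1",
)

```text
time: 16.15
eef_pos: [0.5348, 0.2082, 0.1456]
tcp_rot: [0.759, 0.651, 0.001, 0.001]
contact_force: [-6.1, -2.6, 9.9]
opening: 0.121
finger_force: 80.3
```

send_rows(
  moves="0 0 0 0 0 0.005 -1;0 0 0 0 0 0.01 -1;0 0 0 0 0 0.015 -1;0 0 0 0 0 0.015 -1;0 0 0 0 0 0.015 -1",
)

```text
time: 16.77
eef_pos: [0.5349, 0.2082, 0.1453]
tcp_rot: [0.759, 0.651, 0.0, 0.001]
contact_force: [-12.4, -3.0, 21.6]
opening: 0.12
finger_force: 81.7
```

```bash
python3 - <<'E'
from fit import *
st=ctrl.get_state(); z=.109; print(st["eef_pos"],st["contact_force"],st["wrist_torque"],st["tcp_rot"])
for n in ("top","side"):
    c=cam(n)
    p,k,e=fit(c,np.array([.5345,.2065,np.radians(-9)]),z,True); print(n,p[:2],np.degrees(p[2]),k,e)
    p,k,e=fit(c,np.array([.5345,.2065,np.radians(-9)]),z,False); print(n,p[:2],np.degrees(p[2]),k,e)
E
```

```text
[0.5349 0.2082 0.1453] [-12.4274  -3.0103  21.5991] [-0.5448  1.9789 -0.0073] [0.7592 0.6509 0.0002 0.0006]
top [0.534  0.2066] -8.844514574399664 258 0.2615343034231322
top [0.5341 0.2065] -8.766256104505278 216 0.25075907197342906
side [0.5343 0.2084] -8.782674714981844 260 0.23816525885405818
side [0.5344 0.2084] -8.841811076523747 198 0.010884288070643625
```

The seal is at its stop: z equals the predicted bottom (0.1454), and the force rose from 10 to 22 N with almost no travel. I'll ease off the sideways load a little.

send_rows(
  moves="0 0 0 -0.002 -0.004 0 -1;0 0 0 -0.003 -0.008 0 -1;0 0 0 -0.003 -0.008 0 -1;0 0 0 -0.003 -0.008 0 -1;0 0 0 -0.003 -0.008 0 -1;0 0 0 -0.003 -0.008 0 -1;0 0 0 -0.003 -0.008 0 -1;0 0 0 -0.003 -0.008 0 -1",
)

```text
time: 17.88
eef_pos: [0.5348, 0.2082, 0.1453]
tcp_rot: [0.759, 0.651, 0.002, 0.002]
contact_force: [-6.9, -2.2, 18.1]
opening: 0.122
finger_force: 81.2
```

```bash
python3 -c "
from plant import ctrl
print(ctrl.sign_off())"
```

```text
the job is handed in; nothing more can be done
None
```

The turned wing is in line, and the cover is over both studs with its seal squeezed to the stop. It was handed in at about 18 s with the gripper still holding it down at about 18 N plus the cover's weight.

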